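# Swap a sample board on the timber-yard sample rack

## Task

Two wood samples hang on the rack; the shorter one is being withdrawn, so take it off its hook and put it down inside the open returns box. Then take the tall sample with the hanging hole out of the slotted stand and hang it by its hole on the hook that has come free. Leave the longer sample hanging and the two short blanks in their slots.

Things in the scene. Friction and masses are not known exactly. Their poses are not given: they have to be found in the camera images.
- rack: fixed dark wooden sample rack: foot plate 140 (x) by 250 (y) by 15 mm high, two posts at y = -115 and +115 mm, and a level rail along y, 18 mm thick (x = -39 to -21 mm), 34 mm high, its top 212 mm above the table. Two steel hooks stick out of the rail's +x face, away from the robot. Origin: centre of the foot's underside; axes x along the hooks, z up
- hook_left (a point): hook at the rack's y = +70 mm; the point lies on the axis of its level shank (8 mm round bar), 200 mm above the table, 28 mm out from the rail; axes as the rack's. First 16 mm from the rail: a collar 20 mm across; then 24 mm of bare shank (12 mm either side of the point); then it bends up 45 degrees to a rounded tip, its centre 20 mm further out and 8 mm higher than the point
- hook_right (a point): the same hook at the rack's y = -70 mm. One hook (either) carries the shorter sample at the start, the other the longer. On both: a hole whose centre is 4 mm above the hook point passes over tip and shank with 3 mm to spare above and below; a hanging sample's hole centre rests 7.5 mm below the hook point
- old_sample: the sample to withdraw, hanging on one of the hooks at the start: a plain light wooden board, 44 mm wide and 12 mm thick, 100 mm tall when upright; origin at the centre of its lower end, z up along its height, y along its width, x through its thickness. A round hanging hole 23 mm across goes through it along x, centre 20 mm below the top
- old_sample_mid (a point): the middle of that board, 50 mm above its origin
- old_sample_hole (a point): centre of its hole, 80 mm above its origin, half-way through the thickness
- long_sample: the longer sample on the other hook, which stays: a plain light wooden board, 44 mm wide and 12 mm thick, 140 mm tall when upright; origin at the centre of its lower end, z up along its height, y along its width, x through its thickness. A round hanging hole 23 mm across goes through it along x, centre 20 mm below the top
- long_sample_hole (a point): centre of its hole, 120 mm above its origin
- stand: fixed dark wooden block, 136 (x) by 72 (y) by 40 mm high, with three upright slots one behind the other at x = -42, 0 and +42 mm, each 15 mm (x) by 48 mm (y), 28 mm deep, their floor 12 mm above the table; each holds one upright board. Origin: centre of its underside, z up
- new_sample: the sample to hang, in any of the stand's slots, the tallest of the three and the only one with a hole: a plain light wooden board, 44 mm wide and 12 mm thick, 120 mm tall when upright; origin at the centre of its lower end, z up along its height, y along its width, x through its thickness. A round hanging hole 23 mm across goes through it along x, centre 20 mm below the top
- new_sample_hole (a point): centre of its hole, 100 mm above its origin, half-way through the thickness
- blank1_mid (a point): middle of a short solid blank without a hole, 75 mm tall, 44 by 12 mm, in another slot of the stand; stays there
- blank2_mid (a point): middle of the second such blank, in the remaining slot; stays there
- returns_box: fixed open plywood box, outside 70 (x) by 100 (y) by 65 mm high, walls and floor 6 mm thick; origin: centre of its underside, z up, open at the top. The withdrawn sample may stand or lean in it

How it is judged:
By the outcome, as a careful person would: the job done as asked, in the order asked, and still so for the second after the job is handed in, with the robot touching nothing.
It also fails if it takes over 69 s, if anything falls off the work surface, if the arm or the gripper's body presses on something with over 40 N, if the wrist force passes 120 N, or if a joint passes its speed limit or range.

## Robot

A 6-joint arm with a two-finger parallel gripper is mounted at the origin on the work surface. World frame = base frame: x ahead of the robot, y to its left, z up, the work surface at z = 0. Lengths are in mm, angles in rad, forces in N, time in s.
With the tool pointing down it reaches from about 350 to 775 mm from the base axis. Payload 7.3 kg.
Tool frame: the origin (TCP) lies midway between the tips of the shut fingers; the grasp point (between the pads) lies 19 mm behind it; z points along the fingers, y is the line along which they close (so a half turn about z gives the same grasp; the last joint's range is limited). The gripper opens to 92 mm and grips with 3 to 60 N. Pads are 19 mm wide; open, the fingers measure 130 mm over their backs; the gripper's body (75 mm by 190 mm) begins 47 mm behind the grasp point.
Start: joints at [-0.146, 0.342, 1.524, -0, 1.275, -0.146], TCP at [525.019, 0.019, 226.741] pointing down, gripper open.
Joint ranges: [-2.53, 2.53], [-0.77, 2.02], [0.04, 2.7], [-1, 4.14], [0.28, 2.66], [-3.11, 3.11]. Speed limits (rad/s): [2.57, 2.57, 3.14, 3.14, 3.14, 3.14].

## Interface

Orientations are given as [roll, pitch, yaw] about the fixed x, y, z axes, in that order (R = Rz(yaw) Ry(pitch) Rx(roll)).
In Python, from plant import * gives the robot as it stands.
- The arm moves only by the tool step_arm, never from a script. Its argument "deltas" is one flat list of numbers, 5 for each row, row after row: the shift along the world's x, y, z in mm, then the turn about the world's z in degrees, then the finger opening in mm, from 0 to 91.8. In form: [tx, ty, tz, turn, gripper, tx, ty, tz, turn, gripper, ...]. A call has exactly 10 rows; each row shifts and turns the commanded pose from where the row before left it; what a row does not reach is not made up. A row lasts 1/8 s, in which the tool goes at most 62.5 mm and 10.7 degrees, less where a joint would pass 70% of its speed; a pose out of reach is approached as far as the arm can. A call is refused whole if a number of a shift passes 62.5 or a number of a turn 10.7, either way. A call with a gripper value outside its range is refused whole. The fingers move at their own pace and stop on an object; the grip force is fixed at half the most. Time passes only in rows, so rows that do not move let the fingers close, or fill a call up. It gives the time, the measured TCP pose, the force, the opening and the grip force at its end, in the units of the state.
- get_obs(): the state, without advancing time (a new reading comes with each control period).
- capture(name): name is "scene" or "side" or "wrist"; returns the picture (420x560x3 uint8, red, green, blue); there is no depth.
- camera_params(name): a dict with "mtx" (3x3 intrinsics, pixels), "rvec" (rotation vector, rad) and "tvec" (3), from world to camera coordinates, as OpenCV has them. Camera axes: x right, y down, z forward; pixel columns grow to the right and rows downward; lengths in mm; the calibration is good to about 2 mm. The wrist camera is an equidistant fisheye: a pixel r from the principal point sees the ray r / f radians off the axis. A picture is of the moment at which its call begins: read the wrist's pose just before it. camera_params takes no time and is no camera call; for the wrist camera it gives the pose at the moment of the call.
- close_job(): hands the job in; it is judged then, once.
The state is a dict: "time": time; "joint_positions": joint angles; "dq": joint speeds; "tau": joint torques, N m; "tool_pos": TCP position; "tcp_rot": TCP orientation; "contact_force": force on the tool from outside, world axes, zero at the start; "moment": the same for the moment, N m; "grip_width": finger opening in mm; "finger_force": force on a finger pad.
Only numpy, scipy, OpenCV 4.12 (cv2) and the standard library are available. Lean on these libraries where they do the work, as an engineer would, in place of code of your own. Each camera call takes 0.05 s, during which the arm holds its last target. There are 200 camera calls.

## Working session

There is one attempt and no reset: what is moved stays moved. The work goes in short steps, Python scripts to look and compute and a tool call to move; the robot and the scene stay as the last step left them, time stands still between calls to the robot, and variables do not carry over. Pictures are saved under pics/ and viewed, at most 13 in all, crops included, and the job is handed in when it is done.

Besides the shell and the picture viewer there is one more tool, called after "Request:" by a JSON object that holds its "fn" and its "kwargs". step_arm: Moves the arm, as the interface text tells. Its arguments: {"type":"object","properties":{"deltas":{"type":"array","items":{"type":"number"}}},"required":["deltas"]}

```bash
mkdir -p pics; python3 - <<'E'
from plant import *
import cv2
for n in ("scene","side"):
    im=capture(n); cv2.imwrite(f"pics/{n}0.png",cv2.resize(im[:,:,::-1],(800,600),interpolation=cv2.INTER_CUBIC)); cv2.imwrite(f"{n}_raw0.png",im[:,:,::-1])
    p=camera_params(n);R=cv2.Rodrigues(p["rvec"])[0];print(n,p["mtx"].tolist(),(-R.T@p["tvec"].ravel()).round(),R.round(2).tolist())
o=get_obs();print(o["time"],o["tool_pos"],o["tcp_rot"],o["grip_width"])
E
```

```text
scene [[411.4341217858373, 0.0, 275.02596526271736], [0.0, 411.4341217858373, 205.32524919437125], [0.0, 0.0, 1.0]] [928. 398. 796.] [[-0.74, 0.67, -0.01], [0.51, 0.55, -0.66], [-0.44, -0.5, -0.75]]
side [[484.40376222358566, 0.0, 280.2962609438236], [0.0, 484.40376222358566, 217.46722278735115], [0.0, 0.0, 1.0]] [ 360. -846.  794.] [[0.98, -0.19, -0.01], [-0.12, -0.61, -0.78], [0.14, 0.77, -0.62]]
0.1 [5.24661761e+02 6.55692446e-02 2.26146124e+02] [-3.14031119e+00 -1.90215540e-04  1.57077663e+00] 91.66477858524571
```

View pics/scene0.png

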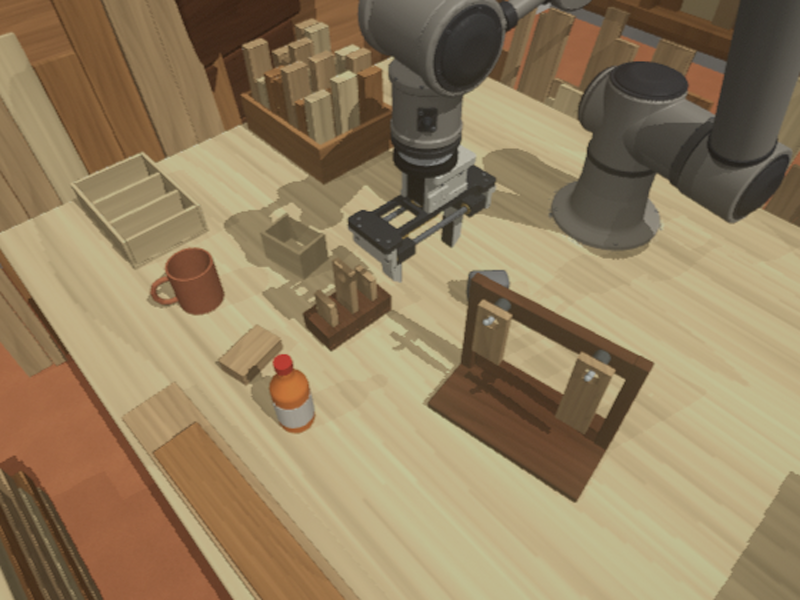

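View pics/side0.png

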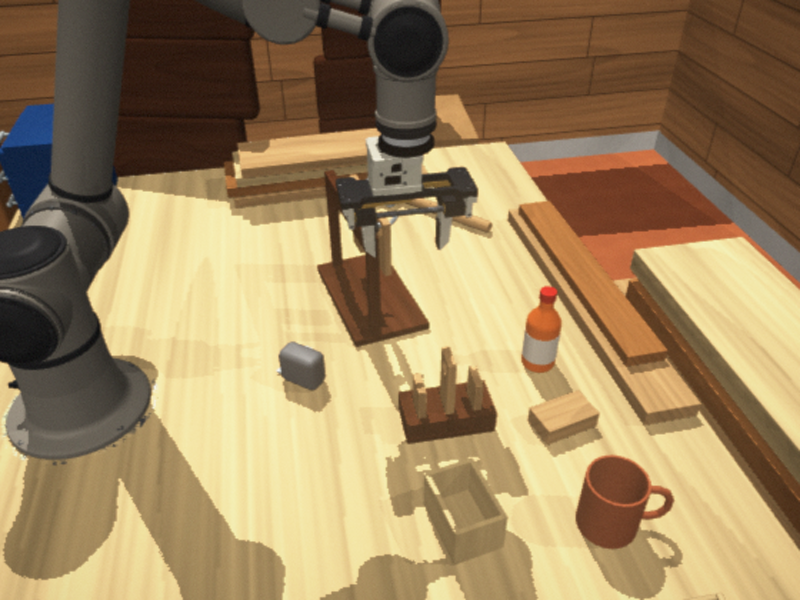

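The pictures show the rack, with the shorter board on the hook nearer the stand at scene (490,320) and the longer one at (590,385). The stand is at (347,310) with the tall board in the middle slot. The box is at (293,245). Next, enlarged crops.

```bash
python3 - <<'E'
import cv2
s=cv2.imread("scene_raw0.png");d=cv2.imread("side_raw0.png")
def crop(im,x,y,w,h,k,n):
    c=cv2.resize(im[y:y+h,x:x+w],None,fx=k,fy=k,interpolation=cv2.INTER_CUBIC)
    for i in range(0,w,10):
        cv2.putText(c,str(x+i),(i*k,8),0,.3,(0,0,255) if i%20==0 else (0,0,0),1) if i%20==0 else None
        cv2.line(c,(i*k,10),(i*k,16),(0,0,255),1)
    for j in range(0,h,10):
        if j%20==0: cv2.putText(c,str(y+j),(8,j*k+4),0,.3,(0,0,255),1)
        cv2.line(c,(0,j*k),(6,j*k),(0,0,255),1)
    cv2.imwrite(f"pics/{n}.png",c)
crop(s,290,180,180,140,4,"c1"); crop(s,175,140,110,110,5,"c2"); crop(d,270,230,100,170,3,"c3_"); crop(d,270,235,110,85,7,"c3"); crop(d,215,110,100,140,4,"c4")
E
```

```text
(no output)
```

View pics/c1.png

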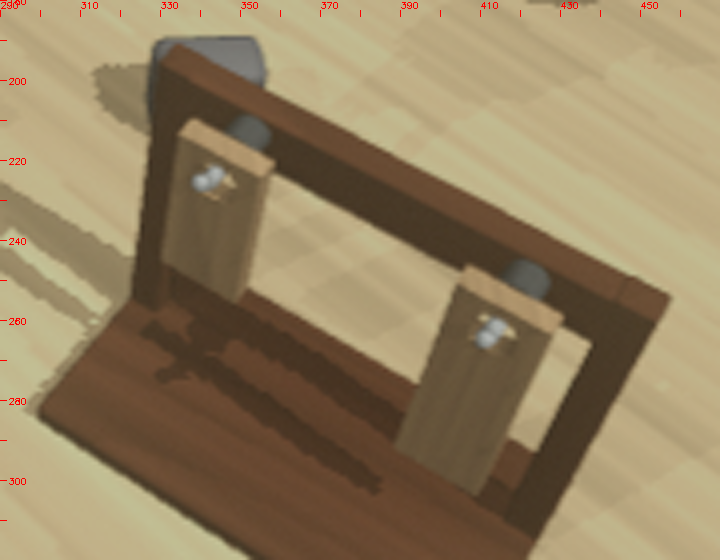

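View pics/c2.png

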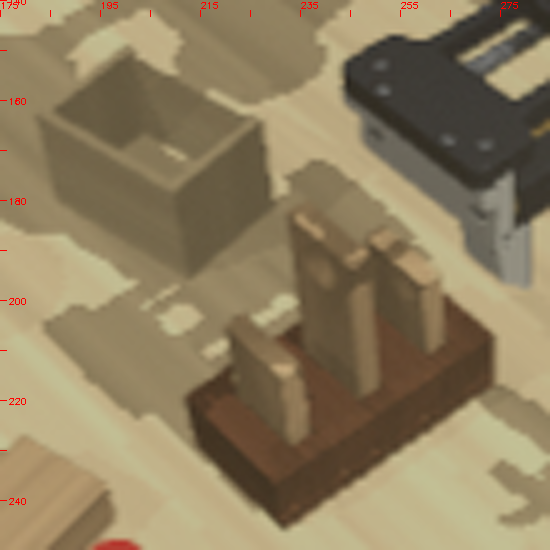

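View pics/c3.png

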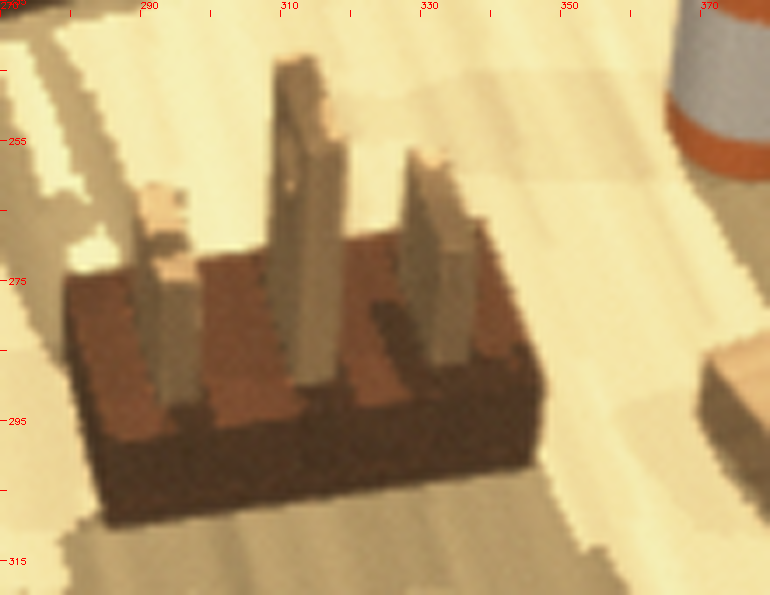

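View pics/c4.png

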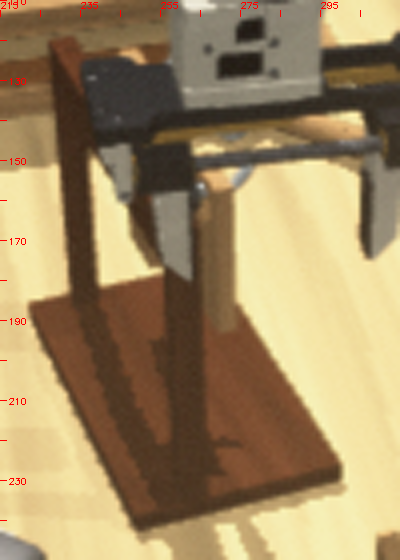

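The crops give the rack's rail and foot corners, the stand's top corners, the tall board's top corners, and the box rim. I'll fit the poses from both views together.

```bash
cat > fit.py <<'E'
import numpy as np,cv2
from scipy.optimize import least_squares
from plant import *
P={n:camera_params(n) for n in("scene","side")}
def proj(n,X):
    p=P[n];return cv2.projectPoints(np.array(X,float).reshape(-1,3),p["rvec"],p["tvec"],p["mtx"],None)[0].reshape(-1,2)
def fit(pts,x0,name):
    def pt(v,q):
        c,s=np.cos(v[2]),np.sin(v[2]);return [v[0]+c*q[0]-s*q[1],v[1]+s*q[0]+c*q[1],v[3]+q[2]]
    def r(v): return np.concatenate([proj(n,pt(v,q))[0]-np.array(m) for n,q,m in pts])
    s=least_squares(r,[*x0,0,0],loss="soft_l1",x_scale=[10,10,.1,10])
    v=s.x;print(name,"xy",v[:2].round(1),"yaw deg",np.degrees(v[2]).round(2),"dz",v[3].round(1))
    for (n,q,m),e in zip(pts,r(v).reshape(-1,2)): print("  ",n,q,e.round(1))
    return v
E
cat > m1.py <<'E'
from fit import *
S="scene";D="side"
rack=[(S,(70,-125,15),(300,283)),(S,(70,125,15),(403.9,345)),(D,(-70,-125,15),(249.2,240)),(D,(70,-125,15),(300,227.5)),(D,(-70,125,15),(222.5,186.2)),
(S,(-21,-125,212),(330,197)),(S,(-39,-125,212),(333.8,190.8)),(S,(-39,125,212),(457.5,254.2)),(S,(-21,125,212),(452.5,260.5)),
(S,(27,-70,208),(339.2,226.5)),(S,(27,70,208),(411.8,264.5))]
v=fit(rack,(520,220),"rack")
c,s=np.cos(v[2]),np.sin(v[2])
for y in(-70,70): print("hook",y,v[0]+c*7-s*y,v[1]+s*7+c*y)
ob=[(S,(6,-22,100),(335,213.2)),(S,(6,22,100),(357,224.5)),(S,(6,-22,0),(330.5,245.5)),(S,(6,22,0),(350,255.5)),(D,(6,-22,0),(274,192))]
fit(ob,(550,150),"old (dz=height of bottom, want 112.5)")
st=[(S,(68,36,40),(232,238)),(S,(68,36,0),(232,245.4)),(S,(-68,36,40),(273.6,207)),(S,(68,-36,40),(213,220.6)),
(D,(-68,-36,40),(285.7,297.9)),(D,(68,-36,40),(347.9,289)),(D,(-68,36,40),(279.3,274.7)),(D,(68,36,40),(338.9,266.1)),(D,(-68,-36,0),(285.4,310.3)),(D,(68,-36,0),(346.1,301.6))]
fit(st,(550,-50),"stand")
nb=[(S,(6,22,120),(245,193.6)),(S,(-6,22,120),(250,190)),(S,(6,-22,120),(233.4,182.6)),(S,(6,0,100),(239,194.4)),
(D,(-6,-22,120),(313.3,257.1)),(D,(6,-22,120),(319.3,255)),(D,(-6,22,120),(309.3,243.9)),(D,(6,22,120),(315,243.1)),(D,(-6,0,100),(311.4,256.4))]
fit(nb,(550,-50),"new (dz want 12)")
bx=[(S,(35,50,65),(210,177.6)),(S,(-35,50,65),(228,164.4)),(S,(35,-50,65),(183,163)),(S,(-35,-50,65),(200.6,151)),(S,(35,50,0),(212.6,195.4)),
(D,(-35,50,65),(297.5,338.1)),(D,(35,50,65),(331.1,324.1)),(D,(35,-50,65),(353.5,359)),(D,(-35,-50,0),(320.6,393.4))]
fit(bx,(550,-200),"box")
E
python3 m1.py
```

```text
rack xy [489.1 186.1] yaw deg 10.46 dz -5.5
   scene (70, -125, 15) [-1.2 -0.9]
   scene (70, 125, 15) [0.4 4.4]
   side (-70, -125, 15) [-1.4  0.4]
   side (70, -125, 15) [ 0.3 -0.6]
   side (-70, 125, 15) [-2.3  0.2]
   scene (-21, -125, 212) [-1.4 -0.5]
   scene (-39, -125, 212) [-0.3  0.3]
   scene (-39, 125, 212) [ 0.1 -0.4]
   scene (-21, 125, 212) [1.1 0.3]
   scene (27, -70, 208) [ 0.6 -0.1]
   scene (27, 70, 208) [-1.2  0.4]
hook -70 508.7025763962724 118.51827045481784
hook 70 483.2897321180548 256.19247771852815
old (dz=height of bottom, want 112.5) xy [506.8 120.2] yaw deg 13.36 dz 110.9
   scene (6, -22, 100) [0.2 0.6]
   scene (6, 22, 100) [-0.5 -0.5]
   scene (6, -22, 0) [0.1 0.1]
   scene (6, 22, 0) [-0.2 -0. ]
   side (6, -22, 0) [-0.4 -0.3]
stand xy [ 558.8 -140.5] yaw deg 0.48 dz -3.1
   scene (68, 36, 40) [-1.6 -0.2]
   scene (68, 36, 0) [-0.   2.6]
   scene (-68, 36, 40) [0.1 0.4]
   scene (68, -36, 40) [-1.4 -0.3]
   side (-68, -36, 40) [-0.7  0.6]
   side (68, -36, 40) [ 0.1 -0.3]
   side (-68, 36, 40) [-0.9 -0.5]
   side (68, 36, 40) [-0.7 -0.7]
   side (-68, -36, 0) [-0.3  0.9]
   side (68, -36, 0) [ 0.4 -0.2]
new (dz want 12) xy [ 558.1 -140.4] yaw deg -0.86 dz 9.9
   scene (6, 22, 120) [-0.7 -0.1]
   scene (-6, 22, 120) [-1.5  0.9]
   scene (6, -22, 120) [-1.1  0.5]
   scene (6, 0, 100) [-0.  -0.1]
   side (-6, -22, 120) [-0.  -0.2]
   side (6, -22, 120) [-0.1  1.2]
   side (-6, 22, 120) [-0.8 -1.4]
   side (6, 22, 120) [-0.8 -1.3]
   side (-6, 0, 100) [-0.8  0.4]
box xy [ 536.3 -324.7] yaw deg 11.25 dz -2.1
   scene (35, 50, 65) [-0.4  1.7]
   scene (-35, 50, 65) [-0.3 -0.4]
   scene (35, -50, 65) [-1.5  0.6]
   scene (-35, -50, 65) [-0.7 -1.6]
   scene (35, 50, 0) [0.3 1.3]
   side (-35, 50, 65) [-1.  -7.6]
   side (35, 50, 65) [-1.1 -4.8]
   side (35, -50, 65) [2.  1.6]
   side (-35, -50, 0) [-2.5  1.3]
```

Request:
{"fn": "step_arm", "kwargs": {"deltas": [0, 0, 12, -7.9, 91, 0, 0, 12, -7.9, 91, -2, 14, 12, -7.9, 91, -2, 15, 12, -7.9, 91, -2, 15, 12, -7.9, 91, -2, 15, 4, -7.9, 91, -2, 15, 0, -7.9, 91, -2, 15, 0, -7.9, 91, -2, 15, 0, -7.9, 91, -2, 15, 0, -7.9, 91]}}

```text
time: 1.35
tool_pos: [508.7, 119.5, 290.3]
tcp_rot: [-3.142, 0.001, 0.187]
contact_force: [0.4, -0.7, -1.0]
grip_width: 90.9
finger_force: 0.0
```

```bash
python3 - <<'E'
from plant import *
import cv2
o=get_obs();print(o["time"],o["tool_pos"],o["tcp_rot"])
p=camera_params("wrist");im=capture("wrist")
R=cv2.Rodrigues(p["rvec"])[0];print(p["mtx"].tolist(),(-R.T@p["tvec"].ravel()).round(),R.round(2).tolist())
import numpy as np;np.savez("w1.npz",im=im,**p)
im2=capture("scene");cv2.imwrite("scene_raw1.png",im2[:,:,::-1]);im3=capture("side");cv2.imwrite("side_raw1.png",im3[:,:,::-1])
cv2.imwrite("pics/w1.png",cv2.resize(im[:,:,::-1],(800,600),interpolation=cv2.INTER_CUBIC))
E
```

```text
1.35 [508.73092546 119.49270417 290.31315473] [-3.14157477e+00  9.53500642e-04  1.87434405e-01]
[[325.19226210127806, 0.0, 279.76074270326706], [0.0, 325.19226210127806, 205.85969001559542], [0.0, 0.0, 1.0]] [588. 133. 447.] [[0.19, -0.98, 0.0], [-0.94, -0.18, 0.29], [-0.29, -0.05, -0.96]]
```

View pics/w1.png

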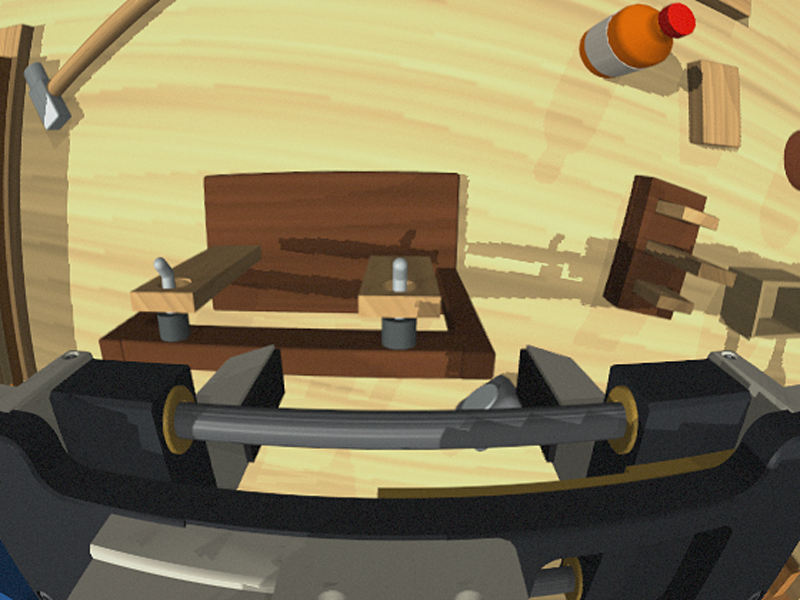

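The wrist view is clear. The short board's top edge runs (361,297)–(440,298), its hook tip is at (400,264), and the foot's far edge runs (205,177)–(460,175). I'll refine the fit with it.

```bash
cat >> fit.py <<'E'
_p=proj
def proj(n,X):
    p=P[n]
    if n[0]!="w": return _p(n,X)
    return cv2.fisheye.projectPoints(np.array(X,float).reshape(-1,1,3),np.array(p["rvec"],float).reshape(3,1),np.array(p["tvec"],float).reshape(3,1),np.array(p["mtx"]),np.zeros(4))[0].reshape(-1,2)
import os
for k in ("w1","w2","w3","w4"):
    if os.path.exists(k+".npz"): P[k]=dict(np.load(k+".npz"))
E
sed -i 's/^rack=\[/W=lambda q,u,v:("w1",q,(u*.7,v*.7))\nrack=[/; s/(S,(70,125,15),(403.9,345)),//' m1.py
sed -i 's/^v=fit(rack/rack+=[W((70,-125,15),460,175),W((70,125,15),205,177),W((-39,-125,212),494,378),W((-39,125,212),102,360),W((27,-70,208),400,264),W((27,70,208),162,265)]\nv=fit(rack/; s/^fit(ob/ob+=[W((6,22,100),361,297),W((6,-22,100),440,298),W((-6,22,100),358,317),W((-6,-22,100),441,318)]\nfit(ob/' m1.py
python3 m1.py | sed -n '1,/^stand/p'
```

```text
rack xy [492.4 186.6] yaw deg 9.9 dz -3.9
   scene (70, -125, 15) [-2.  -0.8]
   side (-70, -125, 15) [-0.6 -0.4]
   side (70, -125, 15) [ 1.2 -1. ]
   side (-70, 125, 15) [-0.8 -0.7]
   scene (-21, -125, 212) [-1.9 -0.4]
   scene (-39, -125, 212) [-0.7  0.4]
   scene (-39, 125, 212) [-0.5  0.9]
   scene (-21, 125, 212) [0.4 1.6]
   scene (27, -70, 208) [-0.3  0.2]
   scene (27, 70, 208) [-2.2  1.3]
   w1 (70, -125, 15) [-0.3 -0.8]
   w1 (70, 125, 15) [-1.6 -0.1]
   w1 (-39, -125, 212) [-1.   0.7]
   w1 (-39, 125, 212) [2.2 2.5]
   w1 (27, -70, 208) [0.1 1. ]
   w1 (27, 70, 208) [ 0.  -0.3]
hook -70 511.34127918122994 118.799761206398
hook 70 487.281447736291 256.71685409499224
old (dz=height of bottom, want 112.5) xy [509.5 118.7] yaw deg 10.23 dz 111.0
   scene (6, -22, 100) [-1.1  0.4]
   scene (6, 22, 100) [-2.5  0.1]
   scene (6, -22, 0) [-1.2 -0.2]
   scene (6, 22, 0) [-2.   0.6]
   side (6, -22, 0) [0.3 0.1]
   w1 (6, 22, 100) [-2.1  0.1]
   w1 (6, -22, 100) [ 0.3 -0.2]
   w1 (-6, 22, 100) [0.3 0.9]
   w1 (-6, -22, 100) [-1.   0.6]
stand xy [ 558.8 -140.5] yaw deg 0.48 dz -3.1
```

Request:
{"fn": "step_arm", "kwargs": {"deltas": [1, -0.8, -14, -0.5, 91, 0, 0, -16, 0, 91, 0, 0, -16, 0, 91, 0, 0, -16, 0, 91, 0, 0, -16, 0, 91, 0, 0, -16, 0, 91, 0, 0, -12, 0, 91, 0, 0, -10, 0, 91, 0, 0, 0, 0, 60, 0, 0, 0, 0, 60]}}

```text
time: 2.75
tool_pos: [510.3, 118.2, 175.1]
tcp_rot: [3.141, -0.001, 0.183]
contact_force: [0.9, -0.6, 0.5]
grip_width: 75.8
finger_force: 0.0
```

Request:
{"fn": "step_arm", "kwargs": {"deltas": [0, 0, 0, 0, 50, 0, 0, 0, 0, 46, 0, 0, 0, 0, 42, 0, 0, 0, 0, 30, 0, 0, 0, 0, 30, 0, 0, 0, 0, 30, 0, 0, 0, 0, 30, 0, 0, 0, 0, 30, 0, 0, 0, 0, 30, 0, 0, 0, 0, 30]}}

```text
time: 4.0
tool_pos: [510.0, 118.3, 174.8]
tcp_rot: [3.142, -0.0, 0.183]
contact_force: [-0.4, -0.2, 3.1]
grip_width: 43.9
finger_force: 30.0
```

```bash
python3 - <<'E'
from plant import *
import cv2,numpy as np
o=get_obs();print(o["time"],o["tool_pos"],o["tcp_rot"],o["contact_force"])
p=camera_params("wrist");im=capture("wrist");np.savez("w2.npz",im=im,**p)
cv2.imwrite("pics/w2.png",cv2.resize(im[100:330,130:430,::-1],None,fx=2.6,fy=2.6,interpolation=cv2.INTER_CUBIC))
E
```

```text
4.0 [510.04392942 118.25486075 174.82375856] [ 3.14152791e+00 -1.28778131e-04  1.83313503e-01] [-0.41186926 -0.20632071  3.14076832]
```

View pics/w2.png

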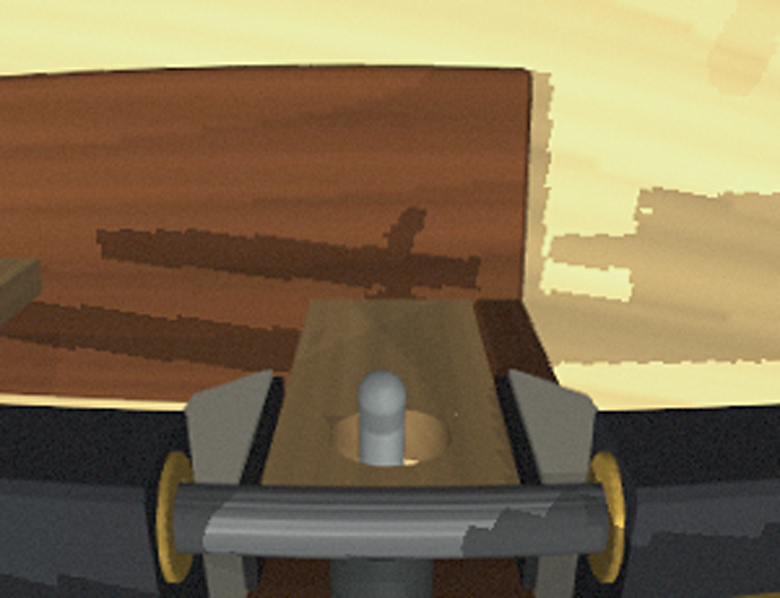

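Request:
{"fn": "step_arm", "kwargs": {"deltas": [0, 0.5, 4, 0, 30, -0.2, 0.8, 4, 0, 30, 0, 0, 3.5, 0, 30, 0, 0, 0, 0, 30, 6, 1.1, 0, 0, 30, 8, 1.4, 0, 0, 30, 8, 1.4, 0, 0, 30, 8, 1.4, 0, 0, 30, 8, 1.4, 0, 0, 30, 10, 1.8, 0, 0, 30]}}

```text
time: 5.3
tool_pos: [558.4, 128.1, 186.2]
tcp_rot: [3.141, 0.0, 0.183]
contact_force: [-0.9, -0.3, -1.0]
grip_width: 43.8
finger_force: 30.0
```

Request:
{"fn": "step_arm", "kwargs": {"deltas": [4, 0, 20, 0, 30, 0, -10, 25, 0, 30, 0, -30, 25, 0, 30, -3, -50, 10, 0, 30, -3, -60, 0, 0, 30, -4, -60, 0, 0, 30, -4, -60, 0, 0, 30, -4, -60, 0, 0, 30, -4, -60, 0, 0, 30, -4, -50, 0, 0, 30]}}

```text
time: 6.55
tool_pos: [535.6, -314.5, 266.1]
tcp_rot: [3.141, -0.0, 0.182]
contact_force: [0.1, -0.2, -0.3]
grip_width: 43.8
finger_force: 30.0
```

```bash
python3 - <<'E'
from plant import *
import cv2,numpy as np
o=get_obs();print(o["time"],o["tool_pos"],o["tcp_rot"],o["contact_force"])
p=camera_params("wrist");im=capture("wrist");np.savez("w3.npz",im=im,**p)
a=im[50:330,100:550,::-1]
cv2.imwrite("pics/w3.png",cv2.resize(a,None,fx=1.75,fy=1.75,interpolation=cv2.INTER_CUBIC))
E
```

```text
6.55 [ 535.61145758 -314.53943928  266.13813132] [ 3.14130264e+00 -1.19904715e-04  1.82279220e-01] [ 0.09148138 -0.1975954  -0.25806444]
```

View pics/w3.png

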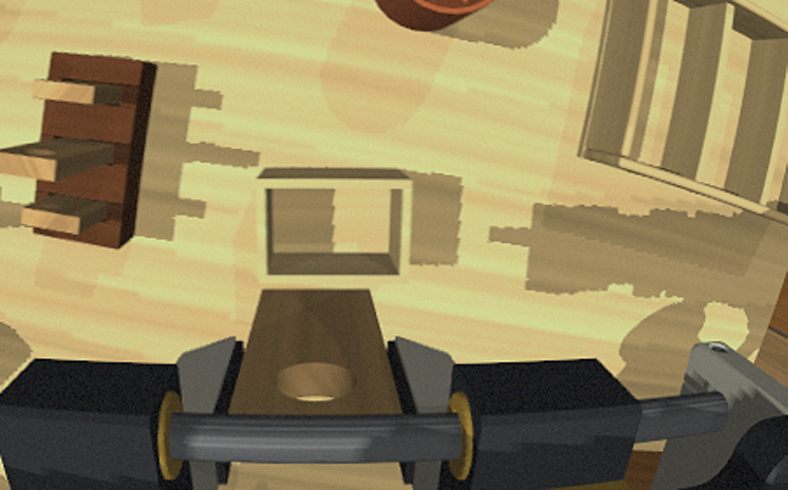

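```bash
cat > m2.py <<'E'
from fit import *
S="scene"
W=lambda q,u,v:("w3",q,(u/1.75+100,v/1.75+50))
bx=[(S,(35,50,65),(210,177.6)),(S,(-35,50,65),(228,164.4)),(S,(35,-50,65),(183,163)),(S,(-35,-50,65),(200.6,151)),(S,(35,50,0),(212.6,195.4)),
W((29,44,65),267,189),W((29,-44,65),403,189),W((-29,44,65),267,274),W((-29,-44,65),401,275),W((35,50,65),258,180),W((35,-50,65),413,181)]
fit(bx,(536,-325),"box")
fit(bx[5:],(536,-325),"box wrist only")
E
python3 m2.py
```

```text
box xy [ 535.1 -329.3] yaw deg 10.28 dz -6.0
   scene (35, 50, 65) [-1.3  1.7]
   scene (-35, 50, 65) [-0.9 -0.1]
   scene (35, -50, 65) [-1.8  0.4]
   scene (-35, -50, 65) [-0.8 -1.6]
   scene (35, 50, 0) [-0.6  1.3]
   w3 (29, 44, 65) [-0.   0.1]
   w3 (29, -44, 65) [-0.1  0.6]
   w3 (-29, 44, 65) [0.9 0.6]
   w3 (-29, -44, 65) [-1.   0.2]
   w3 (35, 50, 65) [-0.3  0. ]
   w3 (35, -50, 65) [-0.5  0. ]
box wrist only xy [ 535.7 -329.3] yaw deg 10.26 dz -4.6
   w3 (29, 44, 65) [ 0.  -0.2]
   w3 (29, -44, 65) [0.2 0.3]
   w3 (-29, 44, 65) [0.9 0.5]
   w3 (-29, -44, 65) [-0.7  0.1]
   w3 (35, 50, 65) [-0.2 -0.3]
   w3 (35, -50, 65) [-0.1 -0.3]
```

Request:
{"fn": "step_arm", "kwargs": {"deltas": [0, -7, -25, 0, 30, 0, -7.5, -30, 0, 30, 0, 0, -35, 0, 30, 0, 0, -35, 0, 30, 0, 0, -30, 0, 30, 0, 0, -20, 0, 30, 0, 0, -10, 0, 30, 0, 0, -6, 0, 30, 0, 0, -4, 0, 30, 0, 0, 0, 0, 30]}}

```text
time: 7.85
tool_pos: [536.0, -326.6, 71.6]
tcp_rot: [3.141, -0.0, 0.183]
contact_force: [-0.0, 0.3, 0.3]
grip_width: 44.0
finger_force: 30.0
```

Request:
{"fn": "step_arm", "kwargs": {"deltas": [0, -2, -2, 0, 30, 0, 0, 0, 0, 30, 0, 0, 0, 0, 60, 0, 0, 0, 0, 60, 0, 0, 0, 0, 60, 0, 0, 0, 0, 60, 0, 0, 10, 0, 60, 0, 0, 25, 0, 60, 0, 0, 30, 0, 60, 0, 0, 30, 0, 60]}}

```text
time: 9.1
tool_pos: [535.9, -328.5, 165.9]
tcp_rot: [3.141, -0.0, 0.183]
contact_force: [0.0, 0.4, 0.0]
grip_width: 59.9
finger_force: 0.0
```

Request:
{"fn": "step_arm", "kwargs": {"deltas": [0, 0, 40, 0, 60, 0, 0, 30, 0, 90, 0, 20, 0, 0, 90, 0, 30, 0, -5, 90, 0, 30, 0, -5, 90, 0, 30, 0, 0, 90, 2, 20, 0, 0, 90, 0, 0, 0, 0, 90, 0, 0, 0, 0, 90, 0, 0, 0, 0, 90]}}

```text
time: 10.35
tool_pos: [537.7, -199.4, 234.0]
tcp_rot: [3.141, 0.0, 0.008]
contact_force: [0.1, -0.3, -0.7]
grip_width: 90.3
finger_force: 0.0
```

```bash
python3 - <<'E'
from plant import *
import cv2,numpy as np
o=get_obs();print(o["time"],o["tool_pos"],o["tcp_rot"],o["contact_force"])
p=camera_params("wrist");im=capture("wrist");np.savez("w4.npz",im=im,**p)
a=im[50:330,130:530,::-1]
cv2.imwrite("pics/w4.png",cv2.resize(a,None,fx=2,fy=2,interpolation=cv2.INTER_CUBIC))
E
```

```text
10.35 [ 537.72820779 -199.40539215  233.99873179] [3.14136677e+00 2.47989905e-04 7.65090549e-03] [ 0.14051375 -0.27247323 -0.66484861]
```

View pics/w4.png

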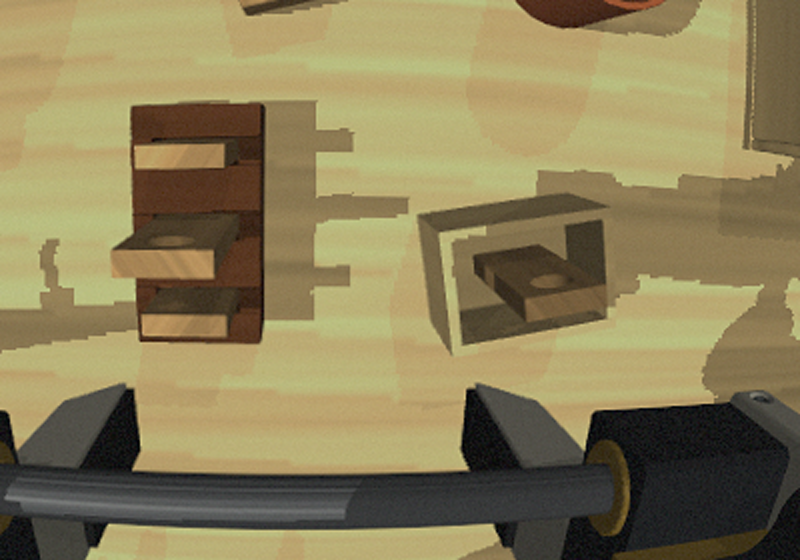

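The withdrawn sample is inside the box, leaning at (540,280). The tall board's top face spans (112,250)–(213,280). I'll refine its pose.

```bash
cat > m3.py <<'E'
from fit import *
S="scene";D="side"
W=lambda q,u,v:("w4",q,(u/2+130,v/2+50))
st=[W((68,36,40),132,106),W((68,-36,40),264,104),W((-68,36,40),139,341),W((-68,-36,40),261,342)]
fit(st,(558,-140),"stand w")
n2=[W((6,22,120),112,249),W((6,-22,120),217,252),W((-6,22,120),110,277),W((-6,-22,120),213,280),W((6,0,100),172,241)]
nb=[(S,(6,22,120),(245,193.6)),(S,(-6,22,120),(250,190)),(S,(6,-22,120),(233.4,182.6)),(S,(6,0,100),(239,194.4)),
(D,(-6,-22,120),(313.3,257.1)),(D,(6,-22,120),(319.3,255)),(D,(-6,22,120),(309.3,243.9)),(D,(6,22,120),(315,243.1)),(D,(-6,0,100),(311.4,256.4))]
fit(n2,(558,-140),"new w"); fit(n2+nb,(558,-140),"new all")
E
python3 m3.py
```

```text
stand w xy [ 559.2 -143.2] yaw deg -0.77 dz -4.5
   w4 (68, 36, 40) [ 0.2 -0.2]
   w4 (68, -36, 40) [-0.5 -0.1]
   w4 (-68, 36, 40) [ 0.4 -0.3]
   w4 (-68, -36, 40) [-0.1  0.7]
new w xy [ 559.9 -143.9] yaw deg -2.25 dz 13.5
   w4 (6, 22, 120) [-0.5 -0.2]
   w4 (6, -22, 120) [-0.8  0. ]
   w4 (-6, 22, 120) [ 0.8 -0.2]
   w4 (-6, -22, 120) [1.  0.4]
   w4 (6, 0, 100) [-0.2 -0. ]
new all xy [ 558.8 -142.6] yaw deg -2.09 dz 9.3
   w4 (6, 22, 120) [-0.6  0.2]
   w4 (6, -22, 120) [-1.7  0.3]
   w4 (-6, 22, 120) [0.8 0. ]
   w4 (-6, -22, 120) [0.1 0.3]
   w4 (6, 0, 100) [-0.7  0.4]
   scene (6, 22, 120) [-1.7 -0.2]
   scene (-6, 22, 120) [-2.4  0.8]
   scene (6, -22, 120) [-1.8  0.2]
   scene (6, 0, 100) [-0.9 -0.3]
   side (-6, -22, 120) [0.3 0.7]
   side (6, -22, 120) [0.2 2.1]
   side (-6, 22, 120) [-0.  -0.6]
   side (6, 22, 120) [-0.  -0.4]
   side (-6, 0, 100) [-0.3  1.2]
```

Request:
{"fn": "step_arm", "kwargs": {"deltas": [10, 26, 0, -1.5, 90, 11.5, 31, 0, 0, 90, 0, 0, -20, 0, 90, 0, 0, -30, 0, 90, 0, 0, -30, 0, 90, 0, 0, -25, 0, 90, 0, 0, -20, 0, 90, 0, 0, -10, 0, 90, 0, 0, -6, 0, 90, 0, 0, 0, 0, 80]}}

```text
time: 11.65
tool_pos: [559.4, -141.7, 93.4]
tcp_rot: [3.141, -0.0, -0.018]
contact_force: [0.4, 0.0, 0.4]
grip_width: 83.4
finger_force: 0.0
```

Request:
{"fn": "step_arm", "kwargs": {"deltas": [0, 0, 0, 0, 60, 0, 0, 0, 0, 50, 0, 0, 0, 0, 46, 0, 0, 0, 0, 42, 0, 0, 0, 0, 30, 0, 0, 0, 0, 30, 0, 0, 0, 0, 30, 0, 0, 0, 0, 30, 0, 0, 0, 0, 30, 0, 0, 0, 0, 30]}}

```text
time: 12.9
tool_pos: [559.4, -141.5, 93.3]
tcp_rot: [3.141, -0.0, -0.017]
contact_force: [-1.4, 0.3, 2.8]
grip_width: 43.9
finger_force: 30.0
```

Request:
{"fn": "step_arm", "kwargs": {"deltas": [0, 0, 10, 0, 30, 0, 0, 20, 0, 30, 0, 0, 30, 0, 30, 0, 0, 30, 0, 30, 2, 15, 2, 0, 30, 2, 40, 0, 3, 30, 3, 55, 0, 4, 30, 3, 60, 0, 4, 30, 2, 55, 0, 0.5, 30, 2, 42, 0, 0, 30]}}

```text
time: 14.15
tool_pos: [572.1, 128.7, 184.1]
tcp_rot: [-3.141, 0.002, 0.185]
contact_force: [0.2, 0.3, -0.4]
grip_width: 43.8
finger_force: 30.0
```

```bash
python3 - <<'E'
from plant import *
import cv2,numpy as np
o=get_obs();print(o["time"],o["tool_pos"],o["tcp_rot"],o["contact_force"],o["moment"])
p=camera_params("wrist");im=capture("wrist");np.savez("w5.npz",im=im,**p)
a=im[100:330,130:430,::-1]
s=capture("side")[:,:,::-1];cv2.imwrite("side_raw5.png",s);c=capture("scene")[:,:,::-1]
A=cv2.resize(a,None,fx=1.33,fy=1.33,interpolation=cv2.INTER_CUBIC)
B=cv2.resize(s[100:230,200:330],(390,390),interpolation=cv2.INTER_CUBIC)
C=np.zeros((590,800,3),np.uint8);C[:A.shape[0],:A.shape[1]]=A;C[:390,405:795]=B
D=cv2.resize(c[180:250,280:410],(520,280),interpolation=cv2.INTER_CUBIC);C[310:590,:400]=D[:,:400]
cv2.imwrite("pics/w5.png",C)
E
```

```text
14.15 [572.1449179  128.68293077 184.05200356] [-3.14102785e+00  2.02459032e-03  1.85062258e-01] [ 0.23145048  0.29410873 -0.35165325] [-0.00394494  0.13020581  0.00790169]
```

View pics/w5.png

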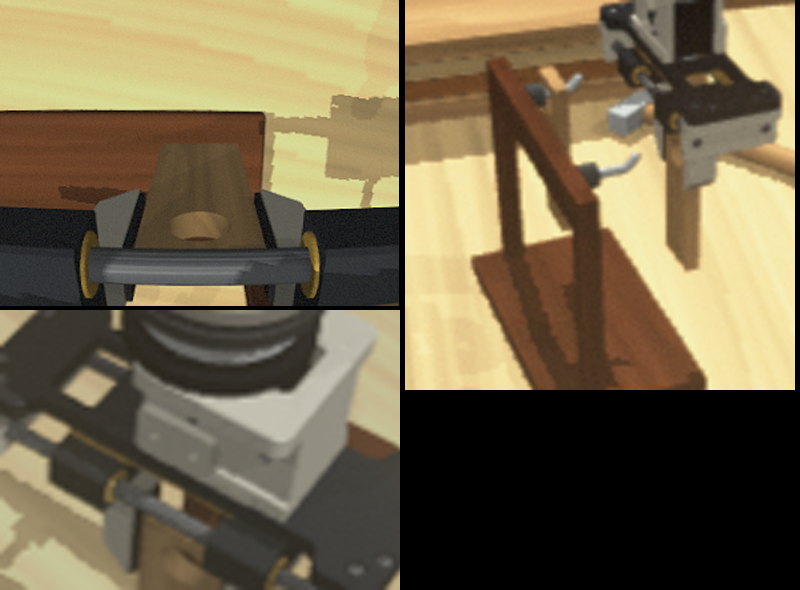

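Side view: board upright in the gripper, in line with and clear of the free hook. Wrist view: the hole sits in the gripper as the first board's did. I'll align, then slide on.

Request:
{"fn": "step_arm", "kwargs": {"deltas": [0, 2, 1.2, -0.2, 30, 0, 0, 0, 0, 30, -10, -1.8, 0, 0, 30, -10, -1.8, 0, 0, 30, -6, -1.1, 0, 0, 30, -6, -1.1, 0, 0, 30, -6, -1.1, 0, 0, 30, -6, -1.1, 0, 0, 30, 0, 0, 0, 0, 30, 0, 0, 0, 0, 30]}}

```text
time: 15.55
tool_pos: [529.5, 119.6, 186.5]
tcp_rot: [3.142, -0.0, 0.18]
contact_force: [-0.7, -0.9, -0.2]
grip_width: 44.1
finger_force: 30.0
```

Request:
{"fn": "step_arm", "kwargs": {"deltas": [0, 1.7, -0.5, 0, 30, 0, 1.7, -0.5, 0, 30, 0, 0, 0, 0, 30, -4, -0.7, 0, 0, 30, -4, -0.7, 0, 0, 30, -4, -0.7, 0, 0, 30, -4, -0.7, 0, 0, 30, -3.5, -0.7, 0, 0, 30, 0, 0, 0, 0, 30, 0, 0, 0, 0, 30]}}

```text
time: 16.8
tool_pos: [509.9, 119.4, 185.5]
tcp_rot: [3.142, -0.0, 0.18]
contact_force: [0.0, -0.5, -0.8]
grip_width: 43.9
finger_force: 30.0
```

```bash
python3 - <<'E'
from plant import *
import cv2,numpy as np
o=get_obs();print(o["time"],o["tool_pos"],o["tcp_rot"],o["contact_force"],o["moment"])
im=capture("wrist");a=im[150:330,180:380,::-1]
A=cv2.resize(a,None,fx=3,fy=3,interpolation=cv2.INTER_CUBIC)
cv2.imwrite("pics/w6.png",A)
E
```

```text
16.8 [509.9162863  119.41532745 185.47050649] [ 3.14150695e+00 -1.70328993e-04  1.79715387e-01] [ 8.22424745e-04 -4.98757102e-01 -8.37405424e-01] [ 0.07223553  0.05694771 -0.02802508]
```

View pics/w6.png

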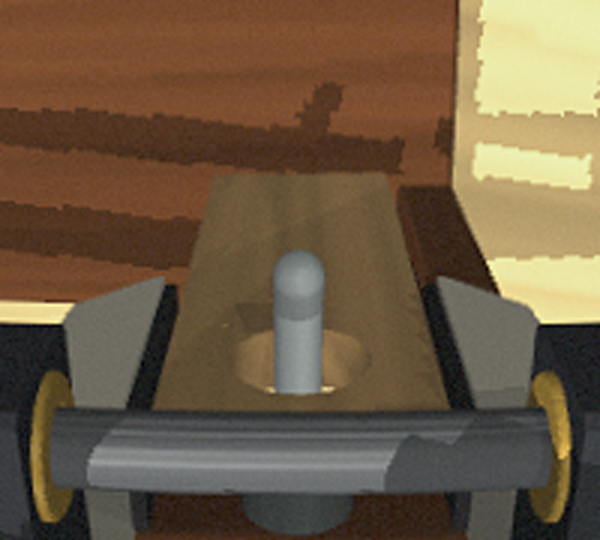

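The hook passes through the hole, centred at (298,330). I'll lower until it bears, then open.

Request:
{"fn": "step_arm", "kwargs": {"deltas": [0, 0, -3, 0, 30, 0, 0, -3, 0, 30, 0, 0, -2.5, 0, 30, 0, 0, -1, 0, 30, 0, 0, -0.5, 0, 30, 0, 0, -0.5, 0, 30, 0, 0, 0, 0, 30, 0, 0, 0, 0, 30, 0, 0, 0, 0, 30, 0, 0, 0, 0, 30]}}

```text
time: 18.1
tool_pos: [509.8, 119.4, 175.0]
tcp_rot: [3.142, 0.0, 0.18]
contact_force: [-0.3, 0.1, -0.2]
grip_width: 43.9
finger_force: 30.0
```

Request:
{"fn": "step_arm", "kwargs": {"deltas": [0, 0, -0.7, 0, 30, 0, 0, -0.5, 0, 30, 0, 0, 0, 0, 30, 0, 0, 0, 0, 30, 0, 0, 0, 0, 44.5, 0, 0, 0, 0, 45.5, 0, 0, 0, 0, 47, 0, 0, 0, 0, 49, 0, 0, 0, 0, 52, 0, 0, 0, 0, 56]}}

```text
time: 19.35
tool_pos: [509.8, 119.4, 173.7]
tcp_rot: [3.141, 0.0, 0.18]
contact_force: [0.1, -0.5, 0.4]
grip_width: 55.1
finger_force: 0.0
```

Request:
{"fn": "step_arm", "kwargs": {"deltas": [0, 0, 0, 0, 70, 0, 0, 0, 0, 85, 0, 0, 0, 0, 85, 0, 0, 10, 0, 85, 0, 0, 15, 0, 85, 0, 0, 25, 0, 85, 0, 0, 30, 0, 85, 0, 0, 30, 0, 85, -10, -40, 10, 0, 85, -20, -60, 0, 0, 85]}}

```text
time: 20.6
tool_pos: [480.6, 19.8, 295.9]
tcp_rot: [3.14, -0.004, 0.183]
contact_force: [0.6, -0.4, 0.8]
grip_width: 84.7
finger_force: 0.0
```

Request:
{"fn": "step_arm", "kwargs": {"deltas": [-10, -60, 0, 0, 85, -10, -60, 0, 0, 85, 0, -50, 0, 0, 85, 0, -20, 0, 0, 85, 0, 0, 0, 0, 85, 0, 0, 0, 0, 85, 0, 0, 0, 0, 85, 0, 0, 0, 0, 85, 0, 0, 0, 0, 85, 0, 0, 0, 0, 85]}}

```text
time: 21.85
tool_pos: [460.1, -169.7, 293.7]
tcp_rot: [3.142, 0.0, 0.18]
contact_force: [-0.5, -0.0, 0.4]
grip_width: 85.3
finger_force: 0.0
```

```bash
python3 - <<'E'
from plant import *
import cv2
o=get_obs();print(o["time"],o["tool_pos"],o["contact_force"])
im=capture("scene")[140:350,170:470,::-1]
cv2.imwrite("pics/f.png",cv2.resize(im,None,fx=2.6,fy=2.6,interpolation=cv2.INTER_CUBIC))
E
```

```text
21.85 [ 460.06756145 -169.70637981  293.74872877] [-0.45019631 -0.03314914  0.40310845]
```

View pics/f.png

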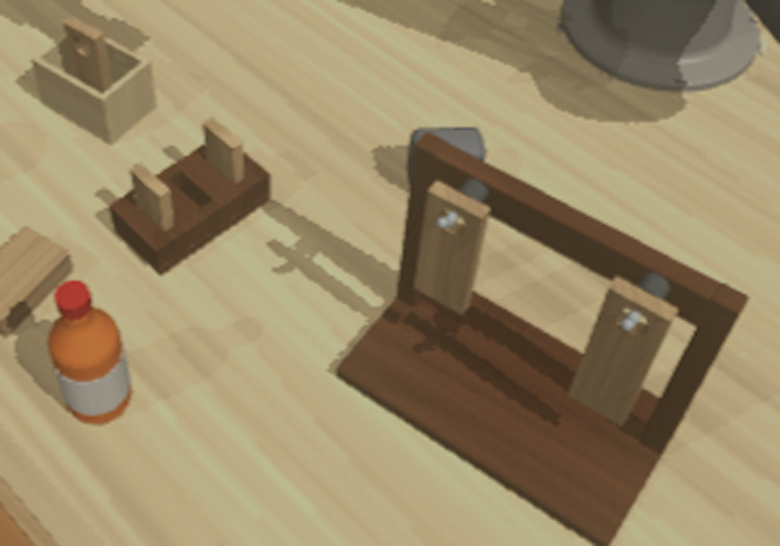

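The picture shows the new sample hanging at (452,245), the longer one still on its hook at (625,350), the old one in the box at (88,55), and both blanks in their slots. Handing in.

```bash
python3 -c "
from plant import *
print(close_job())"
```

```text
the job is handed in; nothing more can be done
None
```

The job is handed in at about 22 s of the 69 s: the shorter sample is in the returns box, the new sample hangs on the freed hook, and the longer sample and both blanks are where they were (last camera picture; no verdict was returned).

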